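# Settle an instrument inspection stage onto its three-seat base

### The job

Put the white T-shaped inspection stage back on its metal base: lift it by its grey bar handle, carry it over and lower it, without dropping it, so that its three ball feet are fully home - the foot under the long stem of the T in the conical cup, one foot in the V-groove, one on the flat pad - then let go. Leave the things along the back and left edges of the trolley where they are.

Things in the scene. Friction and masses are not known exactly. Their poses are not given: they have to be found in the camera images.
- handle (a point): centre of the grey bar handle on top of the loose stage. Axes: z up, x along the stem of the T towards its rounded end, y along the crossbar. The bar is 54 mm long along x, 14 mm thick along y (grasp across this), 20 mm high; its centre is 62 mm above the soles of the feet and 30 mm above the plate's top (20 mm gap under the bar). It stands over the middle of the three feet.
- foot_cone (a point): centre of the stage's polished, slippery steel ball foot (16 mm ball) under the rounded end of the stem; x +50, y 0, z -54 mm from the handle's centre. It belongs in the cup. Same axes as handle.
- foot_groove (a point): centre of the stage's polished, slippery steel ball foot (16 mm ball) under the crossbar's +y end; x -25, y +42, z -54 mm from the handle's centre. It belongs in the V-groove. Same axes as handle.
- foot_flat (a point): centre of the stage's polished, slippery steel ball foot (16 mm ball) under the crossbar's -y end; x -25, y -42, z -54 mm from the handle's centre. It belongs on the flat pad. Same axes as handle.
- seat_cone (a point): point where the centre of its ball foot lies when fully home: in the conical cup (34 mm outside, mouth 24 mm wide, walls 55 degrees steep, rim 28 mm above the trolley top; a ball in it lies 25 mm high at its centre). Axes are the base's: level, x towards the cup from the middle, z up.
- seat_groove (a point): point where the centre of its ball foot lies when fully home: in the V-groove block (34 x 34 mm, mouth 24 mm wide, walls 55 degrees steep, top 28 mm high), 75 mm behind the cup and 42 mm to +y; the groove points at the cup. Axes are the base's: level, x towards the cup from the middle, z up.
- seat_flat (a point): point where the centre of its ball foot lies when fully home: on the round flat pad (30 mm across, top 17 mm high), 75 mm behind the cup and 42 mm to -y. The base is an aluminium slab 122 x 124 mm, top 12 mm high, that does not move. With the stage fully home the handle's centre is 54 mm above the three seat points, over their mean. Axes are the base's: level, x towards the cup from the middle, z up.
- cream_tube_mid (a point): white tube standing on its cap, 41x47x97 mm, near the back or left edge or a back corner of the trolley; a bystander. Point on its axis, 20 mm above its underside.
- aerosol_1_mid (a point): spray can with a green cap, 52 mm wide, 156 mm high, near the back or left edge or a back corner of the trolley; a bystander. Point on its axis, 20 mm above its underside.
- pot_1_mid (a point): low round pot, 62 mm wide, 29 mm high, near the back or left edge or a back corner of the trolley; a bystander. Point on its axis, 20 mm above its underside.
- indicator_tape_mid (a point): roll of cream tape lying flat, 68 mm wide, 19 mm high, near the back or left edge or a back corner of the trolley; a bystander. Point on its axis, 20 mm above its underside.
- mix_cup_2_mid (a point): white plastic cup, 47 mm wide, 46 mm high, near the back or left edge or a back corner of the trolley; a bystander. Point on its axis, 20 mm above its underside.
- floss_box_mid (a point): small white plastic box, 40x52x19 mm, near the back or left edge or a back corner of the trolley; a bystander. Point on its axis, 20 mm above its underside.
- box_2_mid (a point): small carton, 33x90x51 mm, near the back or left edge or a back corner of the trolley; a bystander. Point on its axis, 20 mm above its underside.
- stage: the loose stage, 0.35 kg or so: a white T-shaped plate 8 mm thick, 108 mm along x (stem) by 116 mm along y (crossbar), on three ball feet. Origin 62 mm below the handle's centre, level with the soles; axes as handle. On each crossbar end stands a pair of notched rests 7 mm high (x -25, y +-51 mm), clear of the handle.

How it is judged:
On the way:
1. the stage is lifted off the trolley (handle's centre more than 85 mm above the trolley top) (height (world z) of handle above 0.085 m), for 0.2 s.
At the end, for the whole second after the job is handed in: Each of the three ball feet has its centre within 3 mm of its home point in its own seat (cup, V-groove, flat pad), the stage is level within 0.05 rad, at rest, and the fingers have let go (distance between foot_cone and seat_cone below 0.003 m and distance between foot_groove and seat_groove below 0.003 m and distance between foot_flat and seat_flat below 0.003 m and angle between handle's own z axis and vertical below 0.05 rad and angular speed of stage below 0.2 rad/s and linear speed of stage below 0.02 m/s and contact force between the fingers and stage below 0.05 N); the robot touches nothing.
It fails at once if the stage is dropped: it falls freely at more than 0.7 m/s (a fall of about 25 mm) (linear speed of stage above 0.7 m/s and contact force between anything else and stage below 0.01 N).
It fails at once if a bystander is moved more than 30 mm or knocked over (distance of any of cream_tube_mid, aerosol_1_mid, floss_box_mid, mix_cup_2_mid, box_2_mid, indicator_tape_mid, pot_1_mid from where it was at the start of the episode above 0.03 m or angle between any of cream_tube_mid, aerosol_1_mid, floss_box_mid, mix_cup_2_mid, box_2_mid, indicator_tape_mid, pot_1_mid's own z axis and vertical above 0.5 rad).
It also fails if it takes over 40 s, if anything falls off the work surface, if the arm or the gripper's body presses on something with over 40 N, if the wrist force passes 120 N, or if a joint passes its speed limit or range.

### The arm

A 7-joint arm with a two-finger parallel gripper is mounted at the origin on a cart in front of the work surface, level with it; the furniture and walls round the work are solid. World frame = base frame: x ahead of the robot, y to its left, z up, the work surface at z = 0. Lengths are in m, angles in rad, forces in N, time in s.
With the tool pointing down it reaches from about 0.35 to 0.9 m from the base axis. Payload 7.2 kg.
Tool frame: the origin (TCP) lies midway between the tips of the shut fingers; the grasp point (between the pads) lies 19 mm behind it; z points along the fingers, y is the line along which they close (so a half turn about z gives the same grasp; the last joint's range is limited). The gripper opens to 85 mm and grips with 20 to 120 N. Pads are 22 mm wide; open, the fingers measure 114 mm over their backs; the gripper's body (76 mm by 85 mm) begins 54 mm behind the grasp point. The pads swing forward as they close: fully open they stand 13 mm farther back than shut.
Start: joints at [-1.241, 0.411, -0.013, 1.596, 0.006, 1.134, -0.082], TCP at [0.242, 0.576, 0.231] pointing down, gripper open.
Joint ranges: [-2.95, 2.95], [-0.29, 1.99], [-1.47, 1.44], [0.14, 2.54], [-1.03, 4.17], [0.13, 1.85], [-2.86, 2.86]. Speed limits (rad/s): [2.39, 2.39, 3.01, 3.01, 3.14, 3.14, 3.14].

### API

Orientations are given as [roll, pitch, yaw] about the fixed x, y, z axes, in that order (R = Rz(yaw) Ry(pitch) Rx(roll)).
In Python, from rig import manip, cams, spot_in, masks_of gives the robot as it stands.
- The arm moves only by the tool drive_tool, never from a script. Its arguments are lists of equal length, an entry for each row: "gripper": the finger opening in mm, from 0 to 85.4; "translation": the shift along the tool's x, y, z in mm, a list of three; "rot": the turn, a rotation vector about the tool's x, y, z in degrees, a list of three. In form: {"gripper": [gripper, ...], "translation": [[x, y, z], ...], "rot": [[wx, wy, wz], ...]}. A call has 1 to 8 rows; each row is the pose to reach, as a shift and turn from the pose commanded when the call began, along the tool's axes at that moment; what a row does not reach only later rows make up. A row lasts 1/12 s, in which the tool goes at most 41.7 mm and 7.16 degrees, less where a joint would pass 70% of its speed; a pose out of reach is approached as far as the arm can. A call with a gripper value outside its range is refused whole. The fingers move at their own pace and stop on an object; "force" is the grip in N (left out, the last holds). Time passes only in rows, so rows that repeat a pose let the fingers close. It gives the time, the measured TCP pose, the force and the opening at its end, in the units of the state.
- manip.sense(): the state, without advancing time (a new reading comes with each control period).
- cams.read_camera(name): name is "side" or "top" or "wrist"; returns a dict with "pixels" (400x640x3 uint8, red, green, blue), "intrinsics" (3x3 intrinsics, pixels), "rvec" (rotation vector, rad) and "tvec" (3), from world to camera coordinates, as OpenCV has them; the wrist camera has in their place "hand_eye" (4x4, takes a point from camera to tool coordinates, whose origin is the TCP and whose axes are the flange's). Camera axes: x right, y down, z forward; pixel columns grow to the right and rows downward; lengths in m; the calibration is good to about 2 mm. The wrist camera is an equidistant fisheye: a pixel r from the principal point sees the ray r / f radians off the axis. A picture is of the moment at which its call begins: read the wrist's pose just before it. There is no depth.
- manip.finish_job(): hands the job in, once; it reports no verdict.
Trained networks look in a picture, given as the dict that the camera call returned (one of the last four; its "shot" number tells which), for a name from the list of things; names that differ only in an ending like _2 or _b are one class to them, and where a whole thing is asked for, a point or a joint stands for the part that bears it (a point fixed in the world has none). Each returns a list of dicts, best first, with "p" (0 to 1); they miss things now and then, are a little off and sometimes report something else, mostly with a low value. They report only what shows in the picture. A call takes as long as a camera call.
- spot_in(name, picture): "xy" ([column, row] in pixels, amid what is visible of it).
- masks_of(name, picture): "pixels" (400x640 bool, what is visible of it) and "xy" ([column, row] in pixels, amid what is visible of it).
The state is a dict: "time": time; "qpos": joint angles; "dq": joint speeds; "joint_torque": joint torques, N m; "tcp_pos": TCP position; "orientation": TCP orientation; "contact_force": force on the tool from outside, world axes, zero at the start; "ft_torque": the same for the moment, N m; "grip_width": finger opening in m.
Only numpy, scipy, OpenCV 4.12 (cv2) and the standard library are available. Lean on these libraries where they do the work, as an engineer would, in place of code of your own. Each camera call takes 0.05 s, during which the arm holds its last target. There are 200 camera calls.

## Working session

There is one attempt and no reset: what is moved stays moved. The work goes in short steps, Python scripts to look and compute and a tool call to move; the robot and the scene stay as the last step left them, time stands still between calls to the robot, and variables do not carry over. Pictures are saved under pics/ and viewed, on a budget of 10 in all, crops included, one or two more only if the job needs it, and the job is handed in when it is done.

Besides the shell and the picture viewer there is one more tool, called after "Emit:" as name(argument=value, ...) on one line, values as JSON. drive_tool: Moves the arm, as the interface text tells. Its arguments: {"type":"object","properties":{"gripper":{"type":"array","items":{"type":"number"}},"translation":{"type":"array","items":{"type":"array","items":{"type":"number"}}},"rot":{"type":"array","items":{"type":"array","items":{"type":"number"}}},"force":{"type":"number"}},"required":["gripper","translation","rot"]}

```bash
mkdir -p pics; ls; python3 - <<'E'
from rig import manip,cams,spot_in,masks_of
import cv2,numpy as np
print(manip.sense())
ps=[]
for n in ("top","side"):
    p=cams.read_camera(n); ps.append(p['pixels'])
    print(n,p['intrinsics'].tolist() if hasattr(p['intrinsics'],'tolist') else p['intrinsics'],p['rvec'],p['tvec'])
    for k in ("handle","foot_cone","foot_groove","foot_flat","seat_cone","seat_groove","seat_flat","stage"):
        print(k,[(np.round(d['xy'],1).tolist(),round(d['p'],2)) for d in spot_in(k,p)[:3]])
im=np.vstack(ps)[...,::-1]
cv2.imwrite('pics/a.png',cv2.resize(im,None,fx=.75,fy=.75,interpolation=cv2.INTER_AREA))
E
```

```text
pics
{'time': 0.0, 'qpos': array([-1.24120042,  0.4118893 , -0.01273184,  1.59702954,  0.00562192,
        1.13430314, -0.08220431]), 'dq': array([-0.00038362, -0.00046794, -0.00182431, -0.00053963,  0.00188601,
        0.00096082,  0.00066023]), 'joint_torque': array([ 1.93975618e-03, -6.00616837e+01,  6.83022738e-01, -2.99402601e+01,
        1.37450718e-02,  1.06035589e-02,  1.44802613e-06]), 'tcp_pos': array([0.24196129, 0.57573354, 0.23046552]), 'orientation': array([-3.14000404e+00,  1.24908645e-04,  2.74384455e+00]), 'contact_force': array([ 1.22505178,  0.58342703, -0.64667263]), 'ft_torque': array([-0.00138131,  0.01586623,  0.00899464]), 'grip_width': 0.08531263779885172}
top [[419.19366299877095, 0.0, 313.46646941212117], [0.0, 419.19366299877095, 198.8989999090495], [0.0, 0.0, 1.0]] [ 1.95752437 -2.25635159  0.24352448] [-0.07547657  0.57251429  0.81336519]
handle [([271.1, 232.2], 0.8)]
foot_cone [([269.6, 232.6], 0.72), ([372.1, 143.4], 0.44)]
foot_groove [([272.5, 232.2], 0.73)]
foot_flat [([273.4, 231.5], 0.56), ([194.6, 202.1], 0.15)]
seat_cone [([379.6, 230.8], 0.65)]
seat_groove [([378.2, 227.2], 0.73), ([316.9, 149.2], 0.4)]
seat_flat [([379.6, 229.1], 0.92)]
stage [([272.8, 232.3], 0.93)]
side [[398.5270308261742, 0.0, 322.74432831685266], [0.0, 398.5270308261742, 193.52271693541985], [0.0, 0.0, 1.0]] [ 0.01512482 -2.92346758  1.14442234] [0.54172639 0.15775225 0.86188799]
handle [([338.6, 235.7], 0.73)]
foot_cone [([338.1, 233.1], 0.81), ([278.1, 122.3], 0.61)]
foot_groove [([338.8, 232.2], 0.69), ([292.3, 307.5], 0.5)]
foot_flat [([335.9, 234.7], 0.89)]
seat_cone [([336.9, 233.5], 0.29), ([341.1, 171.1], 0.18)]
seat_groove []
seat_flat [([345.8, 167.6], 0.83)]
stage [([336.1, 236.7], 0.96)]
```

View pics/a.png

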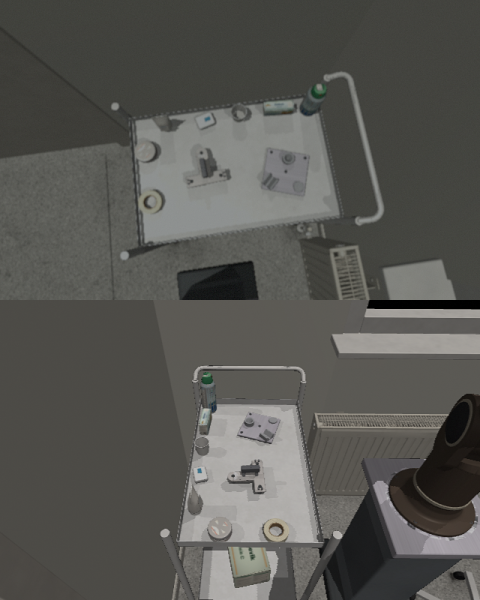

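```bash
cat > h.py <<'E'
from rig import manip,cams,spot_in,masks_of
import cv2,numpy as np
from scipy.spatial.transform import Rotation as Ro
def unproj(p,xy,z):
    R=cv2.Rodrigues(np.array(p['rvec']))[0]; C=-R.T@np.array(p['tvec'])
    d=R.T@np.linalg.inv(p['intrinsics'])@np.array([xy[0],xy[1],1.])
    return C+d*(z-C[2])/d[2]
def proj(p,X):
    return cv2.projectPoints(np.array(X,float).reshape(-1,3),np.array(p['rvec']),np.array(p['tvec']),np.array(p['intrinsics']),None)[0].reshape(-1,2)
E
python3 - <<'E'
from h import *
t=cams.read_camera('top'); s=cams.read_camera('side')
for n,p,h,b in(('top',t,(271.1,232.2),(379.6,229)),('side',s,(338.6,235.7),(345.8,167.6))):
    R=cv2.Rodrigues(np.array(p['rvec']))[0];print(n,'cam',-R.T@p['tvec'],unproj(p,h,.062),unproj(p,b,.015))
a=cv2.resize(t['pixels'][170:290,220:440],None,fx=3.6,fy=3.6,interpolation=cv2.INTER_CUBIC)[:300*2]
b=cv2.resize(s['pixels'][130:280,270:430],None,fx=5,fy=4,interpolation=cv2.INTER_CUBIC)
cv2.imwrite('pics/t.png',np.clip(a[...,::-1]*1.5,0,255).astype('uint8'));
b=cv2.resize(s['pixels'][130:280,270:430],None,fx=4,fy=4,interpolation=cv2.INTER_CUBIC)
cv2.imwrite('pics/s.png',np.clip(b[...,::-1]*1.5,0,255).astype('uint8'))
E
```

```text
top cam [ 0.36869536 -0.13131663  0.91752489] [ 0.49915745 -0.05948443  0.062     ] [ 0.48001532 -0.28947537  0.015     ]
side cam [0.53830679 0.47454953 0.73907558] [ 0.508728   -0.03075524  0.062     ] [ 0.48387079 -0.28854726  0.015     ]
```

View pics/t.png

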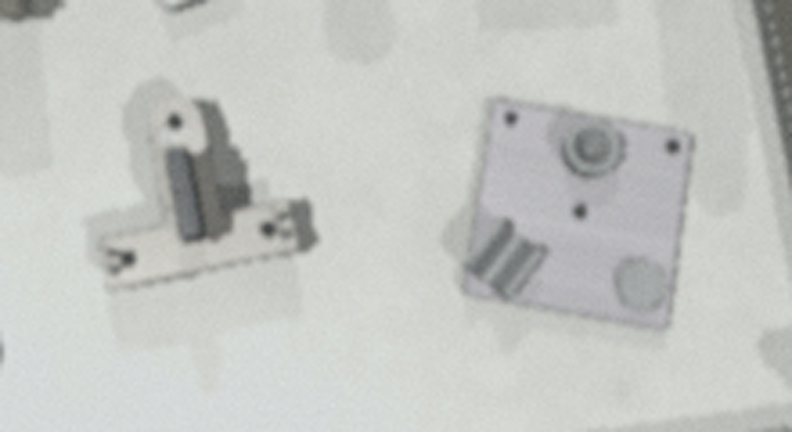

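View pics/s.png

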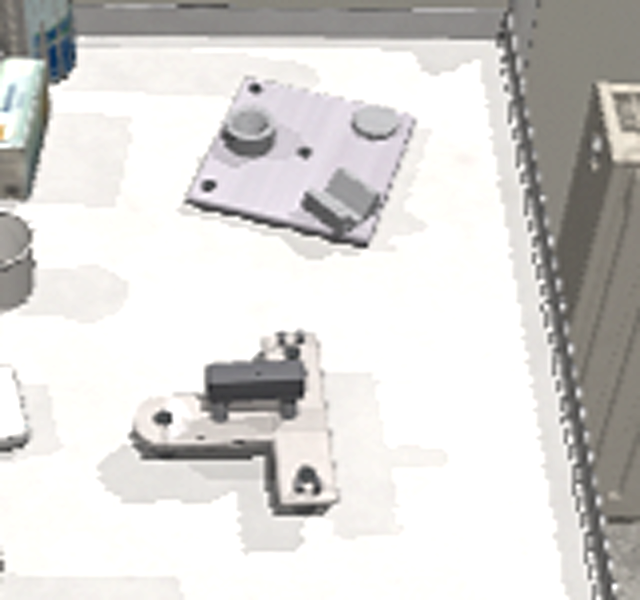

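```bash
python3 - <<'E'
from h import *
t=cams.read_camera('top'); s=cams.read_camera('side')
T=lambda u,v:(220+(u+.5)/3.6-.5,170+(v+.5)/3.6-.5)
S=lambda u,v:(270+(u+.5)/4-.5,130+(v+.5)/4-.5)
def fit(P,W):  # local xy ->world
    P=np.array(P,float);W=np.array(W)[:,:2];p0=P.mean(0);w0=W.mean(0)
    a,b=P-p0,W-w0;th=np.arctan2((a[:,0]*b[:,1]-a[:,1]*b[:,0]).sum(),(a*b).sum())
    R=np.array([[np.cos(th),-np.sin(th)],[np.sin(th),np.cos(th)]])
    o=w0-R@p0; print('  origin',o.round(4),'yaw deg',np.degrees(th).round(2),'res mm',((P@R.T+o-W)*1e3).round(1).tolist())
F=[(.05,0),(-.025,.042),(-.025,-.042)]
print('stage top');fit(F,[unproj(t,T(*q),.032) for q in((175,121),(127,258),(268,229))])
print('stage side');fit(F,[unproj(s,S(*q),.032) for q in((162,418),(307,478),(291,350))])
for n,cam,f,pts in(('top',t,T,[(594,146),(640,284),(511,118),(672,147),(580,211),(509,259)]),('side',s,S,[(250,124),(376,121),(207,186),(255,88),(305,152),(342,200)])):
    W=[unproj(cam,f(*q),z) for q,z in zip(pts,(.028,.017,.012,.012,.012,.028))]
    print('base',n,np.round(W,4)[:,:2].tolist())
    fit([F[0],F[2]],W[:2]); fit([F[0],F[2],F[1]],W[:2]+W[5:])
for n,p in(('top',t),('side',s)):
  for k in('handle','seat_cone','seat_groove','seat_flat','aerosol_1','box_2'):
    pass
E
```

```text
stage top
  origin [ 0.517  -0.0614] yaw deg 3.52 res mm [[-0.2, 0.1], [0.2, -0.3], [0.0, 0.2]]
stage side
  origin [ 0.5198 -0.0602] yaw deg 4.01 res mm [[-0.5, 0.1], [0.6, -2.3], [-0.0, 2.2]]
base top [[0.5172, -0.3051], [0.4328, -0.3195], [0.5443, -0.261], [0.5125, -0.3552], [0.4817, -0.2928], [0.4574, -0.2434]]
  origin [ 0.4703 -0.2884] yaw deg -19.54 res mm [[0.2, 0.0], [-0.2, -0.0]]
  origin [ 0.4692 -0.2894] yaw deg -18.04 res mm [[-0.5, 0.3], [-0.4, -2.0], [1.0, 1.8]]
base side [[0.52, -0.301], [0.4354, -0.317], [0.5478, -0.259], [0.516, -0.3551], [0.4834, -0.2916], [0.4627, -0.2313]]
  origin [ 0.4726 -0.2851] yaw deg -18.59 res mm [[-0.1, -0.0], [0.1, 0.0]]
  origin [ 0.4727 -0.2831] yaw deg -19.22 res mm [[-0.1, 1.5], [-0.1, 2.4], [0.2, -3.9]]
```

```bash
cat >> h.py <<'E'
def delta(x,y,z,yaw_deg):
    s=manip.sense(); R=Ro.from_euler('xyz',s['orientation']); D=Ro.from_euler('xyz',[np.pi,0,np.radians(yaw_deg)])
    print('t',round(s['time'],2),'pos',s['tcp_pos'].round(4),'rpy',np.degrees(s['orientation']).round(2),'F',s['contact_force'].round(1),'w',round(s['grip_width'],4))
    print('translation',(R.inv().apply(np.array([x,y,z])-s['tcp_pos'])*1e3).round(1),'rot',np.degrees((R.inv()*D).as_rotvec()).round(2))
E
python3 -c "
from h import *
delta(.518,-.061,.16,183.7)"
```

```text
t 1.1 pos [0.2421 0.5762 0.2313] rpy [180.     0.   157.21] F [ 0.2 -0.6 -0. ] w 0.0853
translation [-501.2 -480.6   71.3] rot [  0.     0.   -26.49]
```

Emit:
drive_tool(gripper=[50,50,50,50,50,50,50,50], translation=[[-30,-29,0],[-60,-58,0],[-90,-87,0],[-120,-115,0],[-150,-144,0],[-180,-173,0],[-210,-201,0],[-240,-230,0]], rot=[[0,0,-2],[0,0,-4],[0,0,-6],[0,0,-8],[0,0,-10],[0,0,-12],[0,0,-13],[0,0,-13]])

```text
time: 1.77
tcp_pos: [0.3748, 0.2694, 0.2316]
orientation: [3.141, 0.0, 2.972]
contact_force: [1.6, 0.6, -0.0]
grip_width: 0.0494
```

```bash
python3 -c "
from h import *
delta(.518,-.061,.18,183.7)"
```

```text
t 1.77 pos [0.3748 0.2694 0.2316] rpy [1.7995e+02 3.0000e-02 1.7028e+02] F [ 1.6  0.6 -0. ] w 0.0494
translation [-196.9 -301.5   51.4] rot [  0.05   0.03 -13.42]
```

Emit:
drive_tool(gripper=[50,50,50,50,50,50,50,50], translation=[[-22,-33,0],[-44,-67,0],[-66,-101,0],[-88,-135,10],[-110,-168,20],[-132,-202,30],[-154,-236,40],[-170,-262,45]], rot=[[0,0,-2],[0,0,-4],[0,0,-6],[0,0,-8],[0,0,-10],[0,0,-12],[0,0,-13.4],[0,0,-13.4]])

```text
time: 2.43
tcp_pos: [0.4977, -0.0192, 0.1857]
orientation: [-3.141, 0.0, -3.079]
contact_force: [-0.1, 0.4, -0.3]
grip_width: 0.0503
```

Emit:
drive_tool(gripper=[50,50,50,50], translation=[[-14,-25,5],[-18,-45,6],[-18,-45,6],[-18,-45,6]], rot=[[0,0,0],[0,0,0],[0,0,0],[0,0,0]])

```text
time: 2.77
tcp_pos: [0.518, -0.0608, 0.1801]
orientation: [-3.141, -0.0, -3.081]
contact_force: [0.4, 1.2, -0.3]
grip_width: 0.05
```

```bash
python3 - <<'E'
from h import *
delta(.518,-.061,.18,183.7)
p=cams.read_camera('wrist')
print(p['intrinsics'],p['hand_eye'])
for k in ("handle","stage"): print(k,[(np.round(d['xy'],1).tolist(),round(d['p'],2)) for d in spot_in(k,p)[:3]])
cv2.imwrite('pics/w1.png',p['pixels'][...,::-1])
E
```

```text
t 2.77 pos [ 0.518  -0.0608  0.1801] rpy [-1.7999e+02 -3.0000e-02 -1.7655e+02] F [ 0.4  1.2 -0.3] w 0.05
translation [-0.  -0.2  0.1] rot [-0.01 -0.03 -0.25]
[[309.70691629   0.         320.59818626]
 [  0.         309.70691629 203.53398557]
 [  0.           0.           1.        ]] [[ 6.22065285e-04 -9.52496846e-01 -3.04547815e-01  7.70935503e-02]
 [ 9.99998795e-01  1.59450273e-04  1.54389108e-03 -3.91732767e-04]
 [-1.42199115e-03 -3.04548408e-01  9.52495798e-01 -1.42651230e-01]
 [ 0.00000000e+00  0.00000000e+00  0.00000000e+00  1.00000000e+00]]
handle [([320.3, 170.0], 0.61), ([303.7, 303.3], 0.54)]
stage [([322.0, 172.6], 0.69), ([484.9, 132.9], 0.63)]
```

View pics/w1.png

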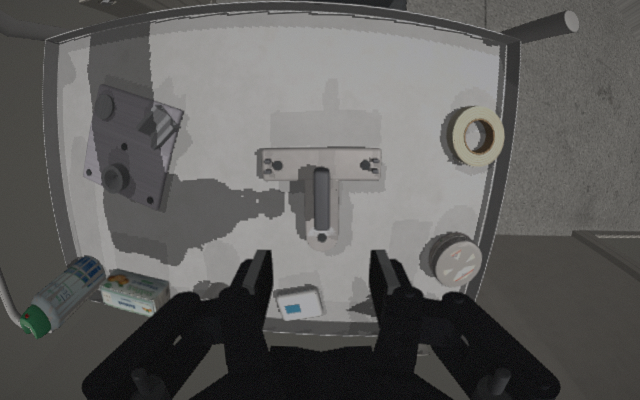

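```bash
cat >> h.py <<'E'
def wun(p,s,xy,z):
    K=p['intrinsics'];v=(np.array(xy)-[K[0][2],K[1][2]])/K[0][0];r=np.hypot(*v)
    d=np.r_[v*np.sinc(r/np.pi),np.cos(r)] 
    H=np.array(p['hand_eye']);R=Ro.from_euler('xyz',s['orientation']).as_matrix()
    C=R@H[:3,3]+s['tcp_pos'];D=R@H[:3,:3]@d
    return C+D*(z-C[2])/D[2]
def fit(P,W):
    P=np.array(P,float);W=np.array(W)[:,:2];p0=P.mean(0);w0=W.mean(0)
    a,b=P-p0,W-w0;th=np.arctan2((a[:,0]*b[:,1]-a[:,1]*b[:,0]).sum(),(a*b).sum())
    R=np.array([[np.cos(th),-np.sin(th)],[np.sin(th),np.cos(th)]]);o=w0-R@p0
    print('  origin',o.round(4),'yaw deg',np.degrees(th).round(2),'res mm',((P@R.T+o-W)*1e3).round(1).tolist())
F=[(.05,0),(-.025,.042),(-.025,-.042)]
E
python3 - <<'E'
from h import *
s=manip.sense();p=cams.read_camera('wrist')
W=lambda q,z:wun(p,s,q,z)
fit(F,[W((321.5,238),.032),W((366,165.5),.032),W((277.5,165.5),.032)])
print([W(q,.072)[:2].round(4).tolist() for q in((321.5,168),(321.5,229))])
b=[W((116,178),.028),W((107,106.5),.017),W((164,127),.028)]
print(np.round(b,4).tolist());fit([F[0],F[2]],b[:2]);fit([F[0],F[2],F[1]],b)
print([W(q,.012)[:2].round(4).tolist() for q in((150,200),(89,172),(124,147))])
E
```

```text
origin [ 0.5205 -0.0568] yaw deg 3.65 res mm [[-0.4, 0.0], [0.3, -0.5], [0.1, 0.5]]
[[0.4903, -0.0592], [0.5443, -0.0557]]
[[0.5195, -0.2922, 0.028], [0.4375, -0.3093, 0.017], [0.4629, -0.2231, 0.028]]
  origin [ 0.4729 -0.277 ] yaw deg -17.46 res mm [[1.1, 0.2], [-1.1, -0.2]]
  origin [ 0.4733 -0.2749] yaw deg -18.46 res mm [[1.2, 1.5], [-1.2, 2.5], [-0.0, -4.0]]
[[0.5487, -0.256], [0.5173, -0.3505], [0.4862, -0.2884]]
```

Emit:
drive_tool(gripper=[50,50,50,50,50,50,50,50], translation=[[0,-2,25],[0,-2,50],[0,-2,75],[0,-2,100],[0,-2,120],[0,-2,130],[0,-2,136],[0,-2,136]], rot=[[0,0,0],[0,0,0],[0,0,0],[0,0,0],[0,0,0],[0,0,0],[0,0,0],[0,0,0]])

```text
time: 3.63
tcp_pos: [0.5178, -0.061, 0.0437]
orientation: [3.141, -0.001, -3.078]
contact_force: [0.2, 0.2, 0.4]
grip_width: 0.05
```

Emit:
drive_tool(gripper=[30,20,12,6,6,6,6,6], translation=[[0,0,0],[0,0,0],[0,0,0],[0,0,0],[0,0,0],[0,0,0],[0,0,0],[0,0,0]], rot=[[0,0,0],[0,0,0],[0,0,0],[0,0,0],[0,0,0],[0,0,0],[0,0,0],[0,0,0]], force=50)

```text
time: 4.3
tcp_pos: [0.5192, -0.0617, 0.0455]
orientation: [-3.142, 0.002, -3.079]
contact_force: [-0.7, 0.5, 7.8]
grip_width: 0.0132
```

Emit:
drive_tool(gripper=[6,6,6,6,6,6,6,6], translation=[[0,0,-4],[0,0,-10],[0,0,-20],[0,0,-32],[0,0,-45],[0,0,-55],[0,0,-60],[0,0,-60]], rot=[[0,0,0],[0,0,0],[0,0,0],[0,0,0],[0,0,0],[0,0,0],[0,0,0],[0,0,0]])

```text
time: 4.97
tcp_pos: [0.5189, -0.0616, 0.1057]
orientation: [3.142, 0.002, -3.079]
contact_force: [0.3, -0.2, -4.5]
grip_width: 0.0131
```

```bash
python3 - <<'E'
from h import *
delta(.472,-.283,.105,161.6)
p=cams.read_camera('wrist');s=cams.read_camera('side')
cv2.imwrite('pics/w2.png',np.hstack([p['pixels'][100:330,190:450],s['pixels'][100:330,250:450]])[...,::-1].repeat(1.5 and 1,0))
cv2.imwrite('pics/w2.png',cv2.resize(cv2.imread('pics/w2.png'),None,fx=1.7,fy=1.7))
E
```

```text
t 4.97 pos [ 0.5189 -0.0616  0.1057] rpy [ 1.8000e+02  1.3000e-01 -1.7639e+02] F [ 0.3 -0.2 -4.5] w 0.0131
translation [  60.7 -218.     0.5] rot [ 0.03  0.13 22.01]
```

View pics/w2.png

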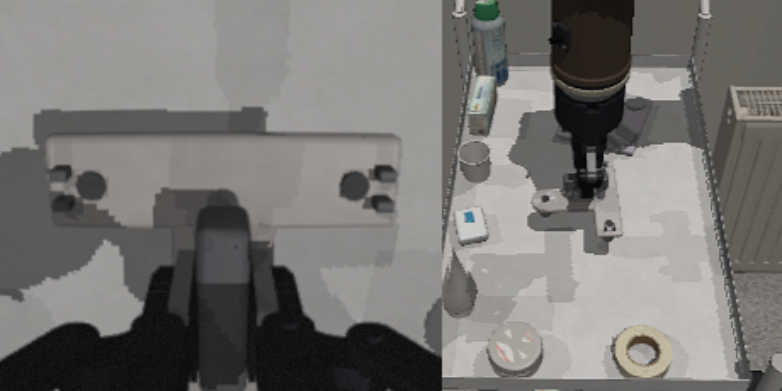

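Emit:
drive_tool(gripper=[6,6,6,6,6,6,6,6], translation=[[3,-10,0],[8,-30,0],[15,-55,0],[23,-82,0],[31,-110,0],[39,-138,0],[46,-165,0],[53,-190,0]], rot=[[0,0,1],[0,0,3],[0,0,6],[0,0,9],[0,0,12],[0,0,15],[0,0,18],[0,0,20]])

```text
time: 5.73
tcp_pos: [0.4756, -0.257, 0.1036]
orientation: [-3.141, -0.001, 2.851]
contact_force: [0.5, 0.9, -4.1]
grip_width: 0.0131
```

Emit:
drive_tool(gripper=[6,6,6,6,6,6], translation=[[7,-12,0],[13,-20,0],[16,-24,0],[16,-24,0],[16,-24,0],[16,-24,0]], rot=[[0,0,1],[0,0,2],[0,0,2],[0,0,2],[0,0,2],[0,0,2]])

```text
time: 6.23
tcp_pos: [0.4559, -0.2717, 0.1042]
orientation: [3.141, 0.0, 2.823]
contact_force: [0.0, 0.7, -4.5]
grip_width: 0.0132
```

```bash
python3 - <<'E'
from h import *
delta(.472,-.283,.105,161.6)
p=cams.read_camera('wrist');s=cams.read_camera('side');t=cams.read_camera('top')
z=lambda im,f:cv2.resize(im,None,fx=f,fy=f,interpolation=cv2.INTER_CUBIC)
a=z(p['pixels'][120:320,200:440],1.65)
b=z(s['pixels'][110:210,280:400],3.3)
c=z(t['pixels'][180:270,330:440],3.6)
im=np.zeros((600,800,3),'uint8')
im[:a.shape[0],:a.shape[1]]=a;im[:b.shape[0],400:400+b.shape[1]]=b[:, :400]
h=600-332;im[332:,400:400+c.shape[1]]=c[:h];print(a.shape,b.shape,c.shape)
cv2.imwrite('pics/w3.png',np.clip(im[...,::-1]*1.4,0,255).astype('uint8'))
E
```

```text
t 6.23 pos [ 0.4559 -0.2717  0.1042] rpy [1.7995e+02 1.0000e-02 1.6174e+02] F [ 0.   0.7 -4.5] w 0.0132
translation [-18.8  -5.7  -0.8] rot [0.05 0.01 0.14]
(330, 396, 3) (330, 396, 3) (324, 396, 3)
```

View pics/w3.png

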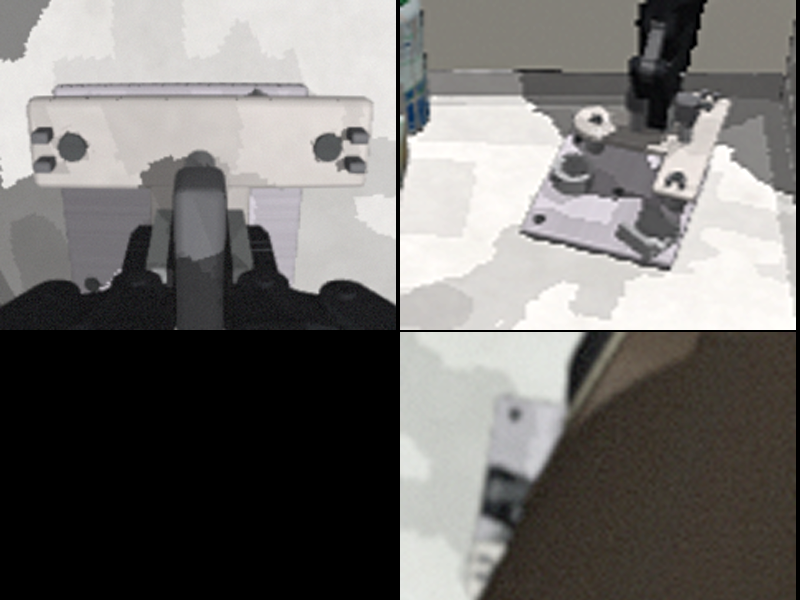

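```bash
cat >> h.py <<'E'
T=lambda u,v:(220+(u+.5)/3.6-.5,170+(v+.5)/3.6-.5)
S=lambda u,v:(270+(u+.5)/4-.5,130+(v+.5)/4-.5)
E
python3 - <<'E'
from h import *
s=manip.sense();p=cams.read_camera('wrist');sd=cams.read_camera('side');t=cams.read_camera('top')
W=lambda u,v,z:wun(p,s,(200+(u+.5)/1.65-.5,120+(v+.5)/1.65-.5),z)
S3=lambda u,v:(280+(u+.5)/3.3-.5,110+(v+.5)/3.3-.5)
zt=.032+s['tcp_pos'][2]-.0455
a=[W(327,147,zt),W(73,147,zt)];print('wrist stage',a);fit(F[1:],a)
c=[W(57,84,.012),W(305,84,.012)];print('base back corners wrist',c)
print('slab top-cam');
w=[unproj(t,T(*q),.012) for q in((490,97),(693,133),(668,328),(462,292))]
Q=[(.061,.062),(.061,-.062),(-.061,-.062),(-.061,.062)];fit(Q,w)
print('side: slab');w=[unproj(sd,S(*q),.012) for q in((247,76),(416,120),(368,236),(186,200))]
fit([Q[1],Q[2],Q[3],Q[0]],w)
print('side stage');w=[unproj(sd,S3(*q),zt) for q in((195,119),(276,179),(292,103))]
fit(F[:2],w[:2]);fit(F,w)
E
```

```text
wrist stage [array([ 0.44614614, -0.2244893 ,  0.09080399]), array([ 0.41989249, -0.30393262,  0.09080399])]
  origin [ 0.4568 -0.2721] yaw deg -18.29 res mm [[0.1, 0.2], [-0.1, -0.2]]
base back corners wrist [array([ 0.40659437, -0.32759271,  0.012     ]), array([ 0.44407641, -0.21506893,  0.012     ])]
slab top-cam
  origin [ 0.4818 -0.2917] yaw deg -17.98 res mm [[-0.2, -1.1], [1.4, 0.1], [-0.5, 0.5], [-0.6, 0.5]]
side: slab
  origin [ 0.4841 -0.2882] yaw deg -18.41 res mm [[1.0, 1.2], [-1.0, -4.0], [-0.3, 5.4], [0.4, -2.6]]
side stage
  origin [ 0.4574 -0.2703] yaw deg -19.65 res mm [[-0.4, 0.4], [0.4, -0.4]]
  origin [ 0.4609 -0.2722] yaw deg -15.27 res mm [[4.3, 2.2], [0.3, -3.2], [-4.6, 1.0]]
```

```bash
python3 -c "
from h import *
delta(.4706,-.2862,.078,161.6)"
```

```text
t 6.53 pos [ 0.4554 -0.2727  0.1043] rpy [179.99   0.   161.66] F [ 1.1 -0.7 -4.5] w 0.0127
translation [-18.7  -8.   26.3] rot [0.01 0.   0.06]
```

Emit:
drive_tool(gripper=[6,6,6,6,6,6,6,6], translation=[[-4,-2,0],[-9,-4,2],[-14,-7,6],[-18.5,-9,12],[-18.5,-9,18],[-18.5,-9,23],[-18.5,-9,25],[-18.5,-9,25]], rot=[[0,0,0],[0,0,0],[0,0,0],[0,0,0],[0,0,0],[0,0,0],[0,0,0],[0,0,0]])

```text
time: 7.2
tcp_pos: [0.4691, -0.2871, 0.0783]
orientation: [3.141, -0.002, 2.82]
contact_force: [0.3, 0.0, -4.2]
grip_width: 0.0132
```

```bash
python3 - <<'E'
from h import *
delta(.472,-.283,.0625,161.6)
p=cams.read_camera('wrist');s=cams.read_camera('side')
z=lambda im,f:cv2.resize(im,None,fx=f,fy=f,interpolation=cv2.INTER_CUBIC)
a=z(p['pixels'][140:300,200:440],1.65); b=z(s['pixels'][120:220,290:400],5)
im=np.zeros((600,800,3),'uint8');im[100:100+a.shape[0],:250]=a[:,:250]
im[:b.shape[0],250:]=b
im[500-500+364:364+0]=0
cv2.imwrite('pics/w4.png',np.clip(im[...,::-1]*1.3,0,255).astype('uint8'))
E
```

```text
t 7.2 pos [ 0.4691 -0.2871  0.0783] rpy [ 1.7999e+02 -1.1000e-01  1.6160e+02] F [ 0.3  0.  -4.2] w 0.0132
translation [-1.5  4.8 15.8] rot [ 0.01 -0.11  0.  ]
```

View pics/w4.png

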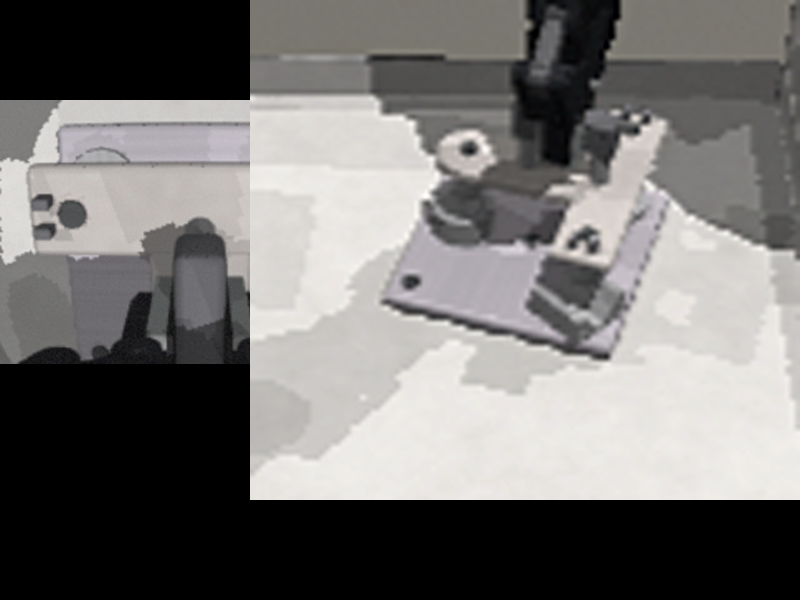

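```bash
python3 - <<'E'
from h import *
s=manip.sense();p=cams.read_camera('wrist');sd=cams.read_camera('side')
W=lambda u,v,z:wun(p,s,(200+(u+.5)/1.65-.5,140+(v-100+.5)/1.65-.5),z)
S5=lambda u,v:(290+(u-250+.5)/5-.5,120+(v+.5)/5-.5)
w=[unproj(sd,S5(*q),.0648) for q in((469,149),(584,239))];fit(F[:2],w)
def expect(o,yaw):
    c,n=np.cos(np.radians(yaw)),np.sin(np.radians(yaw))
    for f,q in zip(F[:2],((469,149),(584,239))):
        X=[o[0]+c*f[0]-n*f[1],o[1]+n*f[0]+c*f[1],.0648];print('exp',proj(sd,X)[0].round(2),'seen',np.round(S5(*q),2))
expect((.4724,-.2847),-18.4)
# wrist: tool-frame comparison
R=Ro.from_euler('xyz',s['orientation'])
L=lambda X:(R.inv().apply(X-s['tcp_pos'])*1e3).round(1)
print('flat screw',L(W(72.5,213.5,.0648)),'slab back -y corner',L(W(60,124,.012)),'back edge',L(W(150,123,.012)))
print('pad back edge',L(W(103,148,.017)), s['tcp_pos'])
E
```

```text
origin [ 0.4704 -0.2855] yaw deg -20.66 res mm [[-0.3, 0.3], [0.3, -0.3]]
exp [332.48 150.15] seen [333.4 149.4]
exp [356.26 167.43] seen [356.4 167.4]
flat screw [ 24.  -41.8  14.4] slab back -y corner [ 46.1 -58.7  67.2] back edge [ 45.8 -20.2  67.2]
pad back edge [ 36.4 -39.5  62.2] [ 0.46961694 -0.28736821  0.07914875]
```

Emit:
drive_tool(gripper=[6,6,6,6,6,6,6,6], translation=[[-1,1,0],[-2,1.7,0],[-2,1.7,2],[-2,1.7,4],[-2,1.7,6],[-2,1.7,8],[-2,1.7,9],[-2,1.7,9]], rot=[[0,0,0],[0,0,0],[0,0,0],[0,0,0],[0,0,0],[0,0,0],[0,0,0],[0,0,0]])

```text
time: 8.07
tcp_pos: [0.472, -0.2864, 0.0699]
orientation: [3.142, -0.001, 2.82]
contact_force: [-0.4, -0.2, -5.1]
grip_width: 0.013
```

Emit:
drive_tool(gripper=[6,6,6,6,6], translation=[[0,0,1],[0,0,2],[0,0,3],[0,0,3],[0,0,3]], rot=[[0,0,0],[0,0,0],[0,0,0],[0,0,0],[0,0,0]])

```text
time: 8.48
tcp_pos: [0.4722, -0.2865, 0.0672]
orientation: [3.142, -0.0, 2.821]
contact_force: [1.1, -0.0, -5.0]
grip_width: 0.0128
```

Emit:
drive_tool(gripper=[6,6,6,6], translation=[[0,0,1],[0,0,2],[0,0,2],[0,0,2]], rot=[[0,0,0],[0,0,0],[0,0,0],[0,0,0]])

```text
time: 8.82
tcp_pos: [0.4722, -0.2865, 0.0652]
orientation: [3.142, -0.0, 2.821]
contact_force: [0.0, -0.5, -4.5]
grip_width: 0.0132
```

Emit:
drive_tool(gripper=[6,6,6,6], translation=[[0,0,0.7],[0,0,1.5],[0,0,1.5],[0,0,1.5]], rot=[[0,0,0],[0,0,0],[0,0,0],[0,0,0]])

```text
time: 9.15
tcp_pos: [0.4722, -0.2865, 0.0637]
orientation: [3.142, -0.0, 2.821]
contact_force: [0.3, -0.3, -4.4]
grip_width: 0.0129
```

Emit:
drive_tool(gripper=[6,6,6], translation=[[0,0,1],[0,0,1],[0,0,1]], rot=[[0,0,0],[0,0,0],[0,0,0]])

```text
time: 9.4
tcp_pos: [0.4721, -0.2869, 0.0628]
orientation: [-3.141, 0.0, 2.82]
contact_force: [-0.1, -2.3, -4.3]
grip_width: 0.0135
```

Emit:
drive_tool(gripper=[6,6,6], translation=[[0,0,0.7],[0,0,0.7],[0,0,0.7]], rot=[[0,0,0],[0,0,0],[0,0,0]])

```text
time: 9.65
tcp_pos: [0.4721, -0.287, 0.0625]
orientation: [-3.141, 0.0, 2.82]
contact_force: [-4.0, -1.7, 3.8]
grip_width: 0.0136
```

Emit:
drive_tool(gripper=[16,20,26,32,36,36], translation=[[0,0,0],[0,0,0],[0,0,0],[0,0,0],[0,0,0],[0,0,0]], rot=[[0,0,0],[0,0,0],[0,0,0],[0,0,0],[0,0,0],[0,0,0]], force=20)

```text
time: 10.15
tcp_pos: [0.4724, -0.2864, 0.062]
orientation: [3.141, 0.0, 2.821]
contact_force: [-0.3, 0.4, 0.1]
grip_width: 0.0358
```

Emit:
drive_tool(gripper=[40,40,40,40,40,40,40,40], translation=[[0,0,-5],[0,0,-15],[0,0,-30],[0,0,-50],[0,0,-75],[0,0,-100],[0,0,-110],[0,0,-110]], rot=[[0,0,0],[0,0,0],[0,0,0],[0,0,0],[0,0,0],[0,0,0],[0,0,0],[0,0,0]])

```text
time: 10.82
tcp_pos: [0.4737, -0.2874, 0.1753]
orientation: [-3.142, 0.006, 2.82]
contact_force: [0.5, -0.2, -0.1]
grip_width: 0.0396
```

```bash
python3 - <<'E'
from h import *
delta(.472,-.283,.0625,161.6)
p=cams.read_camera('wrist');s=cams.read_camera('side')
z=lambda im,f:cv2.resize(im,None,fx=f,fy=f,interpolation=cv2.INTER_CUBIC)
a=z(p['pixels'][100:260,240:400],2.45); b=z(s['pixels'][120:220,295:395],4)
im=np.zeros((400,800,3),'uint8');im[:392,:392]=a;im[:,400:]=b
cv2.imwrite('pics/w5.png',np.clip(im[...,::-1]*1.3,0,255).astype('uint8'))
E
```

```text
t 10.82 pos [ 0.4737 -0.2874  0.1753] rpy [-180.      0.32  161.6 ] F [ 0.5 -0.2 -0.1] w 0.0396
translation [  3.6   3.7 112.8] rot [-0.    0.32 -0.  ]
```

View pics/w5.png

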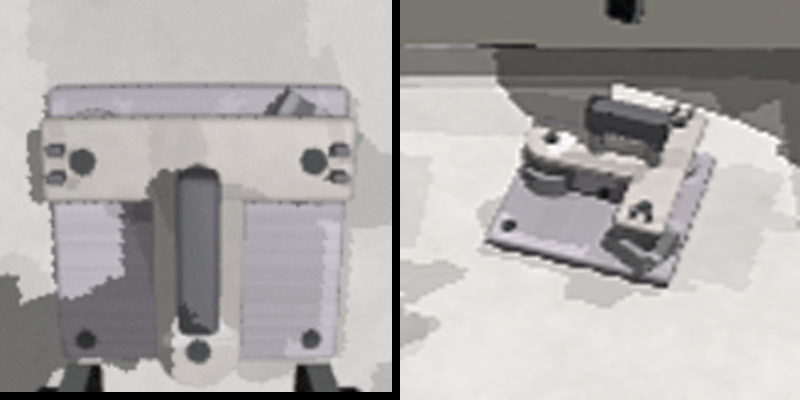

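```bash
python3 - <<'E'
from h import *
s=manip.sense();p=cams.read_camera('wrist');sd=cams.read_camera('side')
W=lambda u,v,z:wun(p,s,(240+(u+.5)/2.45-.5,100+(v+.5)/2.45-.5),z)
print(s['tcp_pos'])
for z in(.045,.049,.053):
    print(z);fit(F,[W(198,351,z),W(314,161,z),W(82,161,z)])
h=[W(311,339,.012),W(86,339,.012)];print('holes',h,'mid',sum(h)/2)
c=[W(50,88,.012),W(348,88,.012)]; print('back mid',sum(c)/2)
S4=lambda u,v:(295+(u-400+.5)/4-.5,120+(v+.5)/4-.5)
w=[unproj(sd,S4(*q),.049) for q in((550,138),(641,210))];print('side');fit(F[:2],w)
E
```

```text
[ 0.47226024 -0.28626207  0.17214742]
0.045
  origin [ 0.4711 -0.2855] yaw deg -18.36 res mm [[-0.2, 0.1], [0.0, -0.2], [0.2, 0.1]]
0.049
  origin [ 0.47   -0.2852] yaw deg -18.36 res mm [[0.5, -0.2], [-0.1, 0.5], [-0.4, -0.3]]
0.053
  origin [ 0.4689 -0.2848] yaw deg -18.36 res mm [[1.2, -0.4], [-0.3, 1.2], [-0.9, -0.8]]
holes [array([ 0.54386243, -0.25722421,  0.012     ]), array([ 0.51265369, -0.35108963,  0.012     ])] mid [ 0.52825806 -0.30415692  0.012     ]
back mid [ 0.42453127 -0.26956068  0.012     ]
side
  origin [ 0.4733 -0.2851] yaw deg -20.55 res mm [[-0.3, 0.3], [0.3, -0.3]]
```

```bash
python3 -c "
from h import *
print(manip.sense()['time'],manip.finish_job())"
```

```text
the job is handed in; nothing more can be done
11.0167 None
```

The stage is back on its base and the job is handed in, at 11.0 s of robot time. I lifted it by the handle, carried it over, lowered it in small steps until the feet took the load, let go and backed off about 110 mm.

**Seating:** The force changed from hanging to supported at a tool height of 62.5 mm, the height I had worked out for fully home. After release, the wrist and side cameras each put the stage within about 1 mm of the base's position. The wrist camera put its yaw at -18.4°, against about -18.4° for the base. The last picture shows the stage looking level, with the stem foot over the cup.

**Release:** The outside force on the tool read about zero after release.

**Checks that disagreed or were weak:**
- The cameras differed from each other by about 2–4 mm in absolute position, so I relied on differences measured within one camera.
- The side camera's two-point yaw read about 2° off. I put that down to picking points on only a few pixels.
- The tool was still settling by about 3 mm when the last picture was taken, so height from that picture is only good to about 4 mm. The seated height rests mainly on the contact reading.
- I did not measure the bystanders again; the path kept clear of them.

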